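# Isolate the hydraulic pump and hold up its dipstick for reading

## Task

The oil level of the battery hydraulic pump is to be checked: first pull the orange disconnect plug straight up out of its socket so that the pump cannot start, and lay it, without dropping it, inside the blue tray. Then draw the red-handled dipstick out of the tank and turn it level with its marked face (the side of the white stripe on its handle, now facing away from you) upward, and finish while still holding it so, steady in the gripper and more than 20 cm above the bench all along its length. Leave the other things on the bench undisturbed.

Things in the scene. Friction and masses are not known exactly. Their poses are not given: they have to be found in the camera images.
- pump: Hydraulic pump, 150 (x) x 340 (y) x 138 high mm, immovable; origin centre of underside, z up, front (gauge, switch) to -x, toward the robot. Yellow hollow oil tank at its -y end (top z = 105 mm), motor in the middle with a steel carrying bar across in x at y = 10 mm (top z = 138 mm), black battery housing at its +y end (top z = 100 mm).
- neck (a point): Centre of the mouth of the tank's filler neck, at pump (0, -108, 120) mm; the bore is 22 mm wide and vertical; the square neck is 44 mm wide and 15 mm high. The dipstick's collar sits on it. The tank below is hollow.
- socket (a point): Centre of the mouth of the plug's socket, at pump (0, 113, 122) mm on the black housing; pocket 17 (x) x 37 (y) x 20 deep mm in a grey block 40 x 70 x 22 mm. Two sprung balls hold the plug's nose: it comes free with a straight upward pull of roughly 10 N within the first 5 mm and is loose after 18 mm.
- plug: Orange disconnect plug, 28 (x) x 50 (y) x 62 high mm, 70 g; origin centre of underside, z up. Black nose 15.5 x 36 mm up to z = 18 mm (inside the socket), flange 28 x 50 mm to z = 27 mm, shoulder to z = 30 mm, upright grip tab 12 (x) x 36 (y) mm from z = 30 to 62 mm. Seated, its origin is 18 mm below the socket's mouth and its axes are the pump's.
- dipstick: Dipstick, 80 g; origin at the underside of its 35 mm wide, 10 mm high collar, z up. Upright paddle 30 (x) x 10 (y) mm from z = 9 to 58; below the collar a 19 mm wide bung, then a rod 4 (x) x 11 (y) mm to z = -85. Marks on the rod's +x face, white stripe on the paddle's +x edge and top; that side starts facing away from the robot (within 40 deg). Free of the neck when lifted 85 mm.
- dipstick_tip (a point): Lower end of the dipstick's rod, 85 mm below its origin.
- dipstick_grip (a point): Point in the paddle at which to pinch it, 40 mm above the dipstick's origin.
- tray: Blue open tray, 130 (x) x 200 (y) x 40 high mm, loose, 350 g; origin at the centre of its underside, floor 2 mm thick, walls 2 to 3 mm; empty.
- tape_measure: Yellow and black tape measure, 37 x 78 x 62 mm; origin centre of underside; bystander.
- torch: Black torch lying on its side, 47 x 157 x 48 mm; origin centre of underside; bystander.
Not all that is in view belongs to the job. Of the things that look like the plug, the larger one is meant.

How it is judged:
On the way, in this order (a step that is already met when the one before it is completed fails the run):
1. the plug is pulled out of its socket (z of plug in the frame of socket above 0.005 m), for 0.1 s.
2. the plug lies in the tray, let go (x of plug in the frame of tray between -0.064 and 0.064 m and y of plug in the frame of tray between -0.099 and 0.099 m and z of plug in the frame of tray below 0.04 m and contact force between the fingers and plug below 0.1 N and linear speed of plug below 0.05 m/s), for 0.3 s.
3. the dipstick is drawn clear of the neck (z of dipstick_tip in the frame of neck above 0.002 m), for 0.1 s.
At the end, for the whole second after the job is handed in: The plug lies still and let go in the tray; the gripper holds the dipstick still, clear of the pump, all of it over 0.2 m above the bench, marked face up: its +x axis within 20 degrees of straight up, so rod within 20 degrees of level (all of step 2 and angle between dipstick's own x axis and vertical below 0.35 rad and height (world z) of each of dipstick, dipstick_tip, dipstick_grip above 0.2 m and contact force between the fingers and dipstick above 2 N and contact force between dipstick and pump below 0.1 N and linear speed of dipstick below 0.03 m/s and angular speed of dipstick below 0.2 rad/s); the arm keeps its last pose, push and grip.
It fails at once if the plug is dropped (faster than 0.9 m/s less than 8 cm above the bench) (linear speed of plug above 0.9 m/s and height (world z) of plug below 0.08 m).
It fails at once if another thing on the bench is shoved more than 4 cm (distance of any of tape_measure, torch from where it was at the start of the episode above 0.04 m).
It fails at once if the tray is dragged more than 6 cm (distance of tray from where it was at the start of the episode above 0.06 m).
It also fails if it takes over 54 s, if anything falls off the work surface, if the arm or the gripper's body presses on something with over 40 N, if the wrist force passes 120 N, or if a joint passes its speed limit or range.

## Robot

A 7-joint arm with a two-finger parallel gripper is mounted at the origin on a cart in front of the work surface, level with it; the furniture and walls round the work are solid. World frame = base frame: x ahead of the robot, y to its left, z up, the work surface at z = 0. Lengths are in m, angles in rad, forces in N, time in s.
With the tool pointing down it reaches from about 0.4 to 0.85 m from the base axis. Payload 4.5 kg.
Tool frame: the origin (TCP) lies midway between the tips of the shut fingers; the grasp point (between the pads) lies 19 mm behind it; z points along the fingers, y is the direction in which the jaws open and shut (so a half turn about z gives the same grasp; the last joint's range is limited). The gripper opens to 88 mm and grips with 3 to 60 N. Pads are 18 mm wide; open, the fingers measure 123 mm over their backs; the gripper's body (75 mm by 187 mm) begins 45 mm behind the grasp point.
Start: joints at [-1.149, 0.689, -0.195, 1.565, 0.157, 0.902, -0.215], TCP at [0.236, 0.579, 0.239] pointing down, gripper open.
Joint ranges: [-3.01, 3.01], [-0.46, 2.08], [-1.47, 1.51], [0.13, 2.56], [-1, 4.14], [0.04, 2.09], [-2.66, 2.66]. Speed limits (rad/s): [2.57, 2.57, 3.14, 3.14, 3.14, 3.14, 3.14].

## Interface

Orientations are given as a unit quaternion [x, y, z, w].
In Python, from plant import r gives the robot as it stands. The module is installed in compiled form; this text tells all that it offers.
- The arm moves only by the tool carry_out, never from a script. Its argument "commands" is a list of rows, each a list of 6 numbers: the shift along the tool's x, y, z in m, then the turn, a rotation vector about the tool's x, y, z in degrees. In form: [[dx, dy, dz, wx, wy, wz], ...]. A call has 1 to 12 rows; each row is the pose to reach, as a shift and turn from the pose commanded when the call began, along the tool's axes at that moment; what a row does not reach only later rows make up. A row lasts 1/10 s, in which the tool goes at most 50 mm and 8.59 degrees, less where a joint would pass 70% of its speed; a pose out of reach is approached as far as the arm can. A call with a gripper value outside its range is refused whole. "fingers" is the closure in counts, from 0 (fully open) to 255 (shut), set as the call begins (left out, the last holds). The fingers move at their own pace and stop on an object; "grip_force" is the grip in N (left out, the last holds). Time passes only in rows, so rows that repeat a pose let the fingers close. It gives the time, the measured TCP pose, the force and the opening at its end, in the units of the state.
- r.get_state(): the state, without advancing time (a new reading comes with each control period).
- r.snapshot(name): name is "side" or "top" or "wrist"; returns a dict with "img" (384x512x3 uint8, blue, green, red), "intrinsics" (3x3 intrinsics, pixels), "extrinsics" (4x4, takes a point from camera to world coordinates); the wrist camera has in their place "tool_from_camera" (4x4, takes a point from camera to tool coordinates, whose origin is the TCP and whose axes are the flange's). Camera axes: x right, y down, z forward; pixel columns grow to the right and rows downward; lengths in m; the calibration is good to about 2 mm. The wrist camera is an equidistant fisheye: a pixel r from the principal point sees the ray r / f radians off the axis. A picture is of the moment at which its call begins: read the wrist's pose just before it. There is no depth.
- r.finish_job(): hands the job in, once; it reports no verdict.
Trained networks look in a picture, given as the dict that the camera call returned (one of the last four; its "shot" number tells which), for a name from the list of things; names that differ only in an ending like _2 or _b are one class to them, and where a whole thing is asked for, a point or a joint stands for the part that bears it (a point fixed in the world has none). Each returns a list of dicts, best first, with "p" (0 to 1); they miss things now and then, are a little off and sometimes report something else, mostly with a low value. They report only what shows in the picture. A call takes as long as a camera call. They do not tell look-alikes from the thing itself.
- r.spot_in(picture, label): "xyz" ([x, y, z] in m, in world coordinates, good to about 4 mm: the middle of the surface that is visible of it).
- r.spot_point(picture, label): "xyz" ([x, y, z] in m, in world coordinates, good to about 4 mm: a listed point, or the origin of a listed thing).
The state is a dict: "clock": time; "q": joint angles; "qd": joint speeds; "joint_torque": joint torques, N m; "tool_pos": TCP position; "eef_rot": TCP orientation; "contact_force": force on the tool from outside, world axes, zero at the start; "moment": the same for the moment, N m; "opening": opening from 0.0 (shut) to 1.0 (fully open).
Only numpy, scipy, OpenCV 4.12 (cv2) and the standard library are available. Lean on these libraries where they do the work, as an engineer would, in place of code of your own. Each camera call takes 0.05 s, during which the arm holds its last target.

## Working session

There is one attempt and no reset: what is moved stays moved. The work goes in short steps, Python scripts to look and compute and a tool call to move; the robot and the scene stay as the last step left them, time stands still between calls to the robot, and variables do not carry over. Pictures are saved under pics/ and viewed, and the job is handed in when it is done.

Besides the shell and the picture viewer there is one more tool, called after "Emit:" as name(argument=value, ...) on one line, values as JSON. carry_out: Moves the arm, as the interface text tells. Its arguments: {"type":"object","properties":{"commands":{"type":"array","items":{"type":"array","items":{"type":"number"}}},"fingers":{"type":"number"},"grip_force":{"type":"number"}},"required":["commands"]}

```bash
mkdir -p pics
cat > h.py <<'E'
import numpy as np, cv2
from plant import r
from scipy.spatial.transform import Rotation as R
np.set_printoptions(precision=4,suppress=True)
def snap(n,name):
    p=r.snapshot(n); cv2.imwrite('pics/'+name+'.png',p['img']); return p
def st():
    s=r.get_state(); print('t',s['clock'],'pos',np.array(s['tool_pos']),'q',np.array(s['q']),'F',np.array(s['contact_force']),'open',s['opening']); print('R',R.from_quat(s['eef_rot']).as_matrix()); return s
E
python3 - <<'E'
from h import *
s=st()
for c in ['side','top']:
    p=snap(c,c+'0'); print(c,p['intrinsics'],p['extrinsics'])
    for l in ['pump','plug','dipstick','tray','tape_measure','torch']:
        print(l,[(np.array(d['xyz']),round(d['p'],2)) for d in r.spot_in(p,l)[:3]],'| pt',[(np.array(d['xyz']),round(d['p'],2)) for d in r.spot_point(p,l)[:3]])
    for l in ['neck','socket','dipstick_grip']:
        print(l,[(np.array(d['xyz']),round(d['p'],2)) for d in r.spot_point(p,l)[:3]])
snap('wrist','wrist0')
E
```

```text
t 0.0 pos [0.2361 0.578  0.2379] q [-1.1492  0.69   -0.1945  1.5663  0.1573  0.9025 -0.2151] F [-0.6504 -0.6065 -0.5244] open 0.9991488236412819
R [[-0.9258  0.3781 -0.0006]
 [ 0.3781  0.9258 -0.0017]
 [-0.0001 -0.0018 -1.    ]]
side [[362.1324   0.     249.4756]
 [  0.     362.1324 193.4   ]
 [  0.       0.       1.    ]] [[ 0.9244 -0.1325  0.3577  0.1622]
 [-0.3814 -0.3325  0.8625 -0.6604]
 [ 0.0047 -0.9337 -0.3579  0.4582]
 [ 0.      0.      0.      1.    ]]
pump [(array([0.6173, 0.1823, 0.1365]), 0.68), (array([ 0.5659, -0.045 ,  0.0847]), 0.64)] | pt [(array([0.6065, 0.0839, 0.0016]), 0.98)]
plug [(array([0.6186, 0.1809, 0.1399]), 0.75), (array([ 0.3296, -0.1664,  0.0207]), 0.73)] | pt [(array([ 0.3337, -0.1612,  0.0006]), 0.85), (array([0.6234, 0.1949, 0.1039]), 0.48)]
dipstick [(array([ 0.5834, -0.0264,  0.1481]), 0.93)] | pt [(array([ 0.5878, -0.0224,  0.1177]), 0.59)]
tray [(array([0.3639, 0.3227, 0.0113]), 0.8)] | pt [(array([0.3457, 0.2546, 0.0002]), 0.56)]
tape_measure [(array([ 0.4308, -0.1951,  0.0433]), 0.7)] | pt [(array([ 0.4431, -0.1885, -0.0005]), 0.68)]
torch [(ar
[... 835 characters left out ...]
 -0.0183,  0.1313]), 0.6)] | pt [(array([ 0.5886, -0.0229,  0.1204]), 0.47)]
tray [(array([0.3434, 0.2571, 0.0063]), 0.73)] | pt [(array([0.3485, 0.2528, 0.0046]), 0.96)]
tape_measure [(array([ 0.4326, -0.1791,  0.0593]), 0.91), (array([ 0.5879, -0.0205,  0.1315]), 0.33)] | pt [(array([ 0.4402, -0.1859, -0.0006]), 0.88)]
torch [(array([0.4964, 0.4515, 0.0328]), 0.98)] | pt [(array([0.4954, 0.4424, 0.0031]), 0.74)]
neck [(array([ 0.438 , -0.1866,  0.0019]), 0.75), (array([ 0.5856, -0.0232,  0.1207]), 0.59)]
socket [(array([0.6266, 0.1991, 0.1207]), 0.82), (array([0.6257, 0.1954, 0.1039]), 0.23), (array([0.3453, 0.2552, 0.0068]), 0.19)]
dipstick_grip [(array([ 0.5949, -0.0255,  0.1594]), 0.5)]
```

View pics/side0.png

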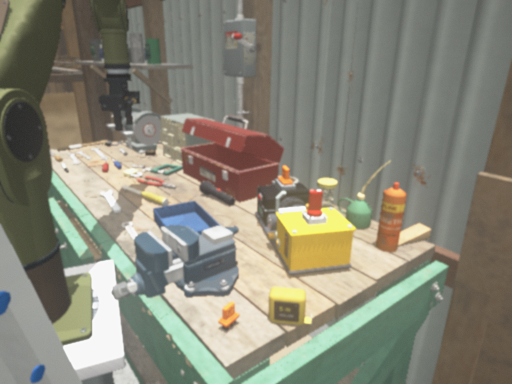

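View pics/top0.png

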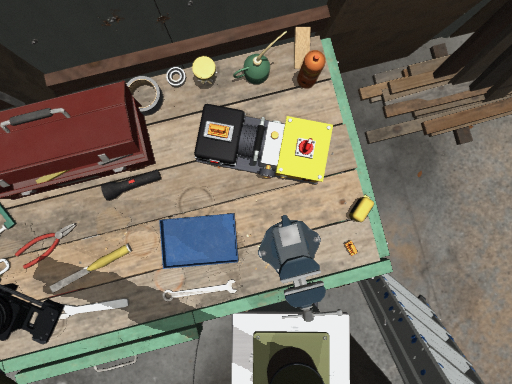

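View pics/wrist0.png

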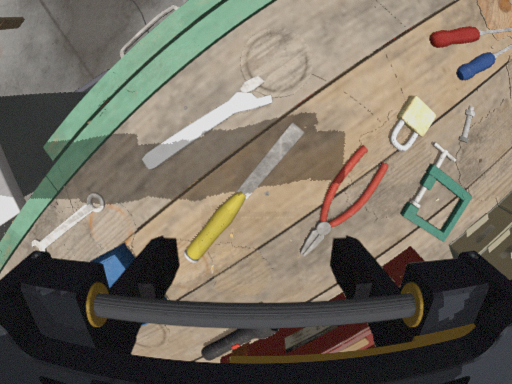

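Run:
```python
import cv2
a=cv2.imread('pics/top0.png')
cv2.imwrite('pics/topcrop.png',cv2.resize(a[70:180,190:350],None,fx=5,fy=5,interpolation=cv2.INTER_CUBIC))
```

```text
(no output)
```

View pics/topcrop.png

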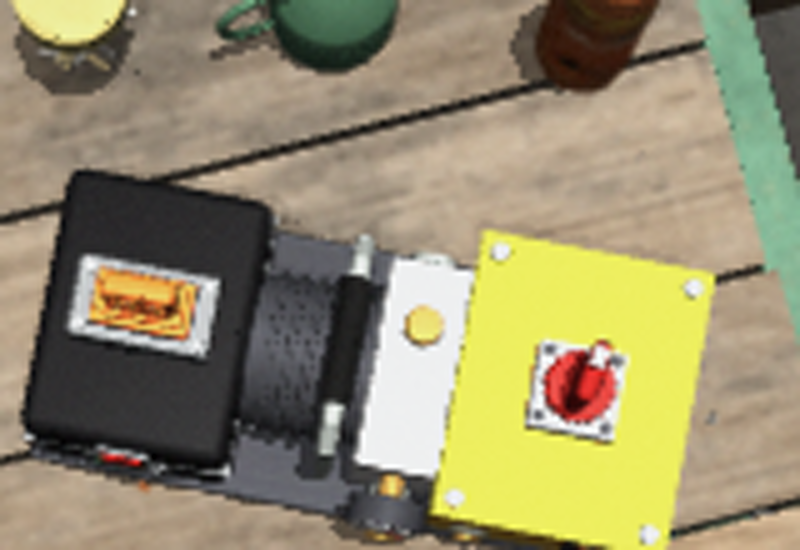

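Plug candidates: the one in the pump socket at top (217,129) / side (287,175), and the small loose one by the vise at top (350,247) / side (229,315). The crop shows the larger one in the grey block on the black housing, so that is the one to pull. The dipstick paddle is at (305,148), with its white stripe pointing up and right, which is away from the robot.

```bash
cat >> h.py <<'E'
def ray(p,u,v,z):
    K=p['intrinsics'];E=np.array(p['extrinsics']); d=E[:3,:3]@np.linalg.solve(K,[u,v,1]); o=E[:3,3]; return o+d*(z-o[2])/d[2]
def wray(p,s,u,v,z):
    K=np.array(p['intrinsics']);T=np.array(p['tool_from_camera'])
    dx=(u-K[0,2])/K[0,0];dy=(v-K[1,2])/K[1,1];th=np.hypot(dx,dy);k=np.sin(th)/max(th,1e-9)
    d=np.array([dx*k,dy*k,np.cos(th)]);Rt=R.from_quat(s['eef_rot']).as_matrix()
    o=Rt@T[:3,3]+np.array(s['tool_pos']);d=Rt@T[:3,:3]@d
    return o+d*(z-o[2])/d[2]
def wproj(p,s,X):
    K=np.array(p['intrinsics']);T=np.array(p['tool_from_camera']);Rt=R.from_quat(s['eef_rot']).as_matrix()
    c=T[:3,:3].T@(Rt.T@(np.array(X)-np.array(s['tool_pos']))-T[:3,3])
    th=np.arctan2(np.hypot(c[0],c[1]),c[2]);ph=np.arctan2(c[1],c[0])
    return np.array([K[0,2]+K[0,0]*th*np.cos(ph),K[1,2]+K[1,1]*th*np.sin(ph)])
def delta(s,X,Rm):
    R0=R.from_quat(s['eef_rot']).as_matrix()
    print('shift',R0.T@(np.array(X)-np.array(s['tool_pos'])),'rot',np.degrees(R.from_matrix(R0.T@Rm).as_rotvec()))
def down(a): # tool y at world yaw a deg, z down
    a=np.radians(a);y=np.array([np.cos(a),np.sin(a),0]);z=np.array([0,0,-1.]);return np.c_[np.cross(y,z),y,z]
E
python3 - <<'E'
from h import *
p=r.snapshot('top'); 
n=ray(p,305.6,148.2,.12);k=ray(p,219,130.8,.122);print(n,k,np.linalg.norm(n-k),np.degrees(np.arctan2(-(k-n)[0],(k-n)[1])))
for c in [(161,220),(235,213),(238,261),(163,268)]: print(ray(p,*c,.04))
w=r.snapshot('wrist');print(w['intrinsics'],w['tool_from_camera'])
s=st()
delta(s,[.40,.25,.32],down(-10.2)); delta(s,[.60,.197,.27],down(-10.2))
E
```

```text
[ 0.5831 -0.0226  0.12  ] [0.6238 0.1943 0.122 ] 0.22071307462806622 -10.637210638168318
[0.3983 0.35   0.04  ]
[0.4191 0.1537 0.04  ]
[0.2924 0.1441 0.04  ]
[0.2721 0.3418 0.04  ]
[[297.3186   0.     254.2697]
 [  0.     297.3186 195.3233]
 [  0.       0.       1.    ]] [[ 0.     -0.9475 -0.3199  0.0828]
 [ 1.     -0.0003  0.001  -0.0003]
 [-0.0011 -0.3199  0.9475 -0.1459]
 [ 0.      0.      0.      1.    ]]
t 1.75 pos [0.2363 0.5786 0.2387] q [-1.1492  0.6891 -0.1946  1.5653  0.1573  0.9025 -0.2151] F [-0.1156 -0.1106  0.8703] open 1.0006265435687434
R [[-0.9257  0.3782 -0.    ]
 [ 0.3782  0.9257  0.    ]
 [ 0.      0.     -1.    ]]
shift [-0.2758 -0.2423 -0.0813] rot [ 0.0008 -0.0031 77.9787]
shift [-0.481  -0.2157 -0.0313] rot [ 0.0008 -0.0031 77.9787]
```

Emit:
carry_out(commands=[[-0.15,-0.13,-0.08,0,0,30],[-0.27,-0.24,-0.08,0,0,60],[-0.27,-0.24,-0.08,0,0,78],[-0.27,-0.24,-0.08,0,0,78],[-0.27,-0.24,-0.08,0,0,78],[-0.27,-0.24,-0.08,0,0,78],[-0.27,-0.24,-0.08,0,0,78],[-0.48,-0.22,-0.03,0,0,78],[-0.48,-0.22,-0.03,0,0,78],[-0.48,-0.22,-0.03,0,0,78],[-0.48,-0.22,-0.03,0,0,78],[-0.48,-0.22,-0.03,0,0,78]])

```text
clock: 2.95
tool_pos: [0.6006, 0.1907, 0.2678]
eef_rot: [0.768, 0.64, -0.0, 0.001]
contact_force: [0.1, 0.1, 0.2]
opening: 0.997
```

Emit:
carry_out(commands=[[0,0,0,0,0,0],[0,0,0,0,0,0]])

```text
clock: 3.15
tool_pos: [0.5972, 0.1934, 0.2682]
eef_rot: [0.767, 0.641, -0.0, -0.0]
contact_force: [-1.5, -0.7, -0.0]
opening: 1.003
```

Run:
```python
from h import *
s=st(); p=snap('wrist','w1')
for l in ['plug','dipstick','neck','socket','dipstick_grip']:
    print(l,[(np.array(d['xyz']),round(d['p'],2)) for d in r.spot_point(p,l)[:3]])
delta(s,[.624,.195,.27],down(-10.4))
```

```text
t 3.15 pos [0.5972 0.1934 0.2682] q [-0.4777  0.6645  0.1673  1.5318 -0.1267  0.9571 -0.4511] F [-1.4533 -0.6535 -0.0057] open 1.0034859020412714
R [[ 0.178   0.984  -0.0013]
 [ 0.984  -0.178   0.0002]
 [-0.     -0.0013 -1.    ]]
plug [(array([0.6225, 0.1996, 0.1002]), 0.71), (array([ 0.3316, -0.1603, -0.0024]), 0.53)]
dipstick []
neck [(array([ 0.5825, -0.021 ,  0.1196]), 0.98)]
socket [(array([0.6241, 0.1933, 0.1193]), 0.91), (array([ 0.3469,  0.2498, -0.0017]), 0.35)]
dipstick_grip [(array([ 0.5889, -0.0232,  0.1588]), 0.7)]
shift [ 0.0063  0.0261 -0.0018] rot [-0.075   0.0015  0.1453]
```

View pics/w1.png

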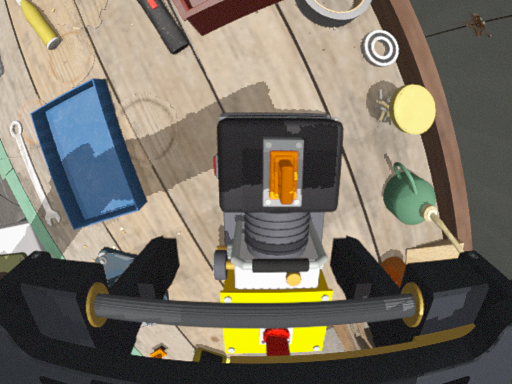

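Run:
```python
import cv2
a=cv2.imread('pics/w1.png')
cv2.imwrite('pics/w1c.png',cv2.resize(a[125:220,240:330],None,fx=6,fy=6,interpolation=cv2.INTER_CUBIC))
```

```text
(no output)
```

View pics/w1c.png

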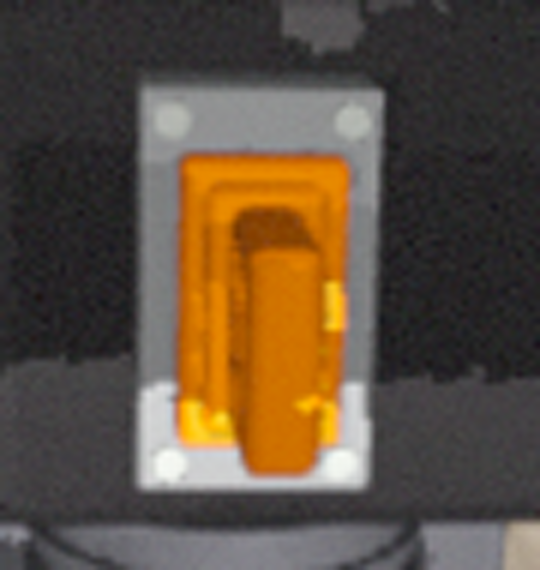

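Run:
```python
from h import *
s=st(); p=r.snapshot('wrist')
f=lambda u,v,z: wray(p,s,240+u/6,125+v/6,z)
c=[f(142,88,.122),f(383,90,.122),f(368,488,.122),f(137,488,.122)]
print(np.array(c),np.mean(c,0),np.linalg.norm(c[0]-c[1]),np.linalg.norm(c[0]-c[3]))
d=(c[0]+c[1]-c[2]-c[3]);print('yaw',np.degrees(np.arctan2(-d[0],d[1])))
t=[f(248,250,.166),f(321,250,.166),f(315,474,.166),f(246,474,.166)]
print(np.array(t),np.mean(t,0)); d=(t[0]+t[1]-t[2]-t[3]);print('yaw',np.degrees(np.arctan2(-d[0],d[1])))
X=np.mean(t,0)[:2]
delta(s,[*X,.18],down(-10.5));delta(s,[*X,.137],down(-10.5))
```

```text
t 3.45 pos [0.5967 0.1944 0.2693] q [-0.4796  0.6625  0.1673  1.5324 -0.1264  0.9569 -0.4509] F [ 0.2539 -0.4891  1.0917] open 0.9979853602539672
R [[ 0.1758  0.9844  0.0002]
 [ 0.9844 -0.1758  0.0008]
 [ 0.0008  0.0001 -1.    ]]
[[0.6141 0.2346 0.122 ]
 [0.6537 0.2277 0.122 ]
 [0.6418 0.1581 0.122 ]
 [0.6014 0.1654 0.122 ]] [0.6277 0.1965 0.122 ] 0.040216628400158876 0.07038623540074725
yaw -10.025114738716717
[[0.6248 0.2151 0.166 ]
 [0.6352 0.2133 0.166 ]
 [0.6296 0.1794 0.166 ]
 [0.6194 0.1813 0.166 ]] [0.6273 0.1973 0.166 ]
yaw -9.226994406538315
shift [0.0081 0.0295 0.0893] rot [ 0.0043 -0.0451  0.376 ]
shift [0.0081 0.0295 0.1323] rot [ 0.0043 -0.0451  0.376 ]
```

Emit:
carry_out(commands=[[0.008,0.03,0.04,0,0,0],[0.008,0.03,0.08,0,0,0],[0.008,0.03,0.11,0,0,0],[0.008,0.03,0.132,0,0,0],[0.008,0.03,0.132,0,0,0],[0.008,0.03,0.132,0,0,0]], fingers=120, grip_force=40)

```text
clock: 4.1
tool_pos: [0.6286, 0.1963, 0.1373]
eef_rot: [0.767, 0.641, 0.0, 0.0]
contact_force: [-0.1, 0.4, -0.4]
opening: 0.534
```

Run:
```python
from h import *
s=st(); p=snap('wrist','w2'); p=snap('side','s2')
cv2.imwrite('pics/s2c.png',cv2.resize(p['img'][100:250,210:360],None,fx=4,fy=4))
```

```text
t 4.1 pos [0.6286 0.1963 0.1373] q [-0.4432  0.8585  0.1351  1.553  -0.1518  0.74   -0.4202] F [-0.0825  0.4185 -0.3711] open 0.5336492095288826
R [[ 0.1771  0.9842  0.0004]
 [ 0.9842 -0.1771  0.0001]
 [ 0.0002  0.0004 -1.    ]]
```

View pics/w2.png

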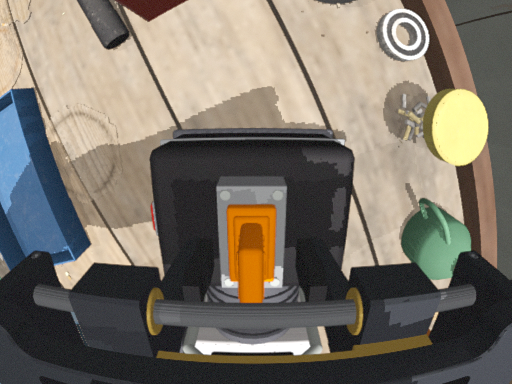

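View pics/s2c.png

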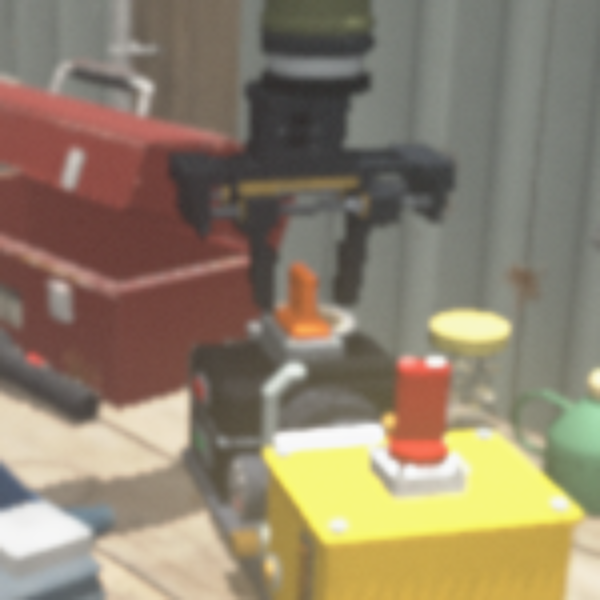

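The tab at wrist (252,260) is centred between the fingers and the side view agrees. Closing.

Emit:
carry_out(commands=[[0,0,0,0,0,0],[0,0,0,0,0,0],[0,0,0,0,0,0],[0,0,0,0,0,0],[0,0,0,0,0,0],[0,0,0,0,0,0]], fingers=255, grip_force=40)

```text
clock: 4.8
tool_pos: [0.6278, 0.1961, 0.1368]
eef_rot: [0.767, 0.641, -0.0, -0.0]
contact_force: [-2.6, -0.3, 2.1]
opening: 0.131
```

Emit:
carry_out(commands=[[0,0,-0.005,0,0,0],[0,0,-0.01,0,0,0],[0,0,-0.015,0,0,0],[0,0,-0.02,0,0,0],[0,0,-0.03,0,0,0],[0,0,-0.04,0,0,0],[0,0,-0.06,0,0,0],[0,0,-0.08,0,0,0],[0,0,-0.08,0,0,0]])

```text
clock: 5.7
tool_pos: [0.6311, 0.1964, 0.2207]
eef_rot: [0.767, 0.641, 0.004, 0.002]
contact_force: [0.1, 1.5, -0.7]
opening: 0.135
```

Run:
```python
from h import *
s=st(); p=snap('side','s3')
cv2.imwrite('pics/s3c.png',cv2.resize(p['img'][100:250,210:360],None,fx=4,fy=4))
delta(s,[.347,.248,.22],down(-6-90));delta(s,[.347,.248,.22],down(-6))
```

```text
t 5.7 pos [0.6311 0.1964 0.2207] q [-0.4538  0.7583  0.1578  1.486  -0.1378  0.9002 -0.4323] F [ 0.0832  1.5169 -0.7477] open 0.1345600564891034
R [[ 0.1777  0.9841  0.0076]
 [ 0.9841 -0.1777  0.0023]
 [ 0.0036  0.0071 -1.    ]]
shift [ 0.0003 -0.2887 -0.0014] rot [ 0.1742 -0.4694 85.7642]
shift [ 0.0003 -0.2887 -0.0014] rot [ 0.4139 -0.1899 -4.2352]
```

View pics/s3c.png

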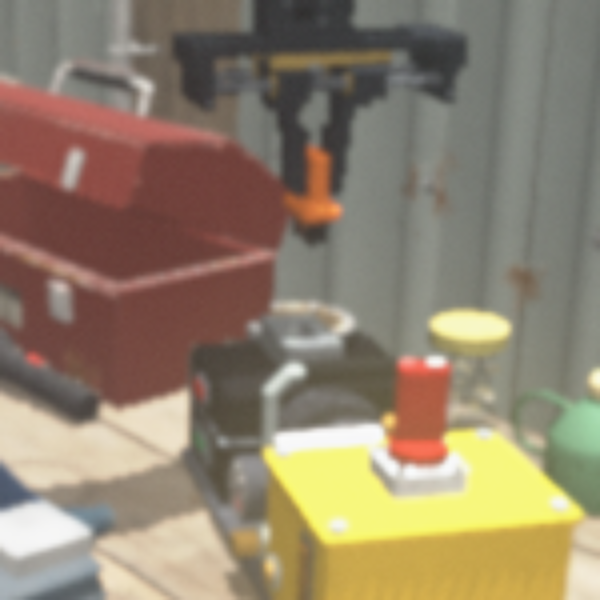

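Emit:
carry_out(commands=[[0,-0.05,0,0,0,0],[0,-0.1,0,0,0,-2],[0,-0.14,0,0,0,-4],[0,-0.18,0,0,0,-4],[0,-0.22,0,0,0,-4],[0,-0.26,0,0,0,-4],[0,-0.285,0,0,0,-4],[0,-0.285,0.04,0,0,-4],[0,-0.285,0.08,0,0,-4],[0,-0.285,0.11,0,0,-4],[0,-0.285,0.11,0,0,-4]])

```text
clock: 6.85
tool_pos: [0.3461, 0.2453, 0.1037]
eef_rot: [0.744, 0.668, -0.004, -0.0]
contact_force: [0.1, -0.1, -0.5]
opening: 0.131
```

Run:
```python
from h import *
s=st(); p=snap('wrist','w4'); p=snap('side','s4')
cv2.imwrite('pics/s4c.png',cv2.resize(p['img'][100:270,100:260],None,fx=4,fy=3.5))
```

```text
t 6.85 pos [0.3461 0.2453 0.1037] q [-0.755   0.7221  0.0487  2.27   -0.2061  0.1605 -0.6229] F [ 0.1305 -0.0786 -0.4797] open 0.1313828499002428
R [[ 0.108   0.9941 -0.0057]
 [ 0.9941 -0.108  -0.0043]
 [-0.0049 -0.0052 -1.    ]]
```

View pics/w4.png

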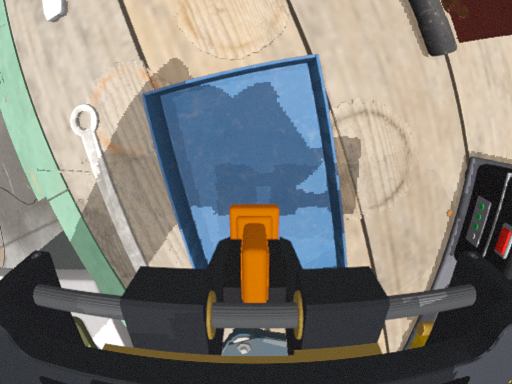

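View pics/s4c.png

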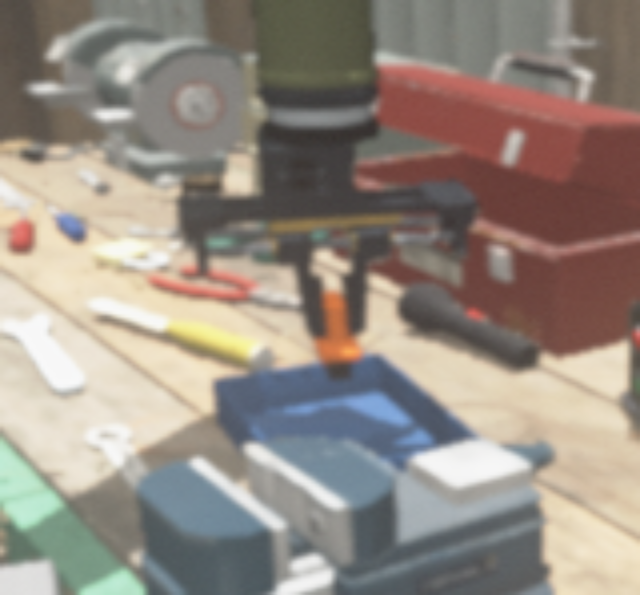

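Emit:
carry_out(commands=[[0.03,0.015,0,0,0,0],[0.03,0.015,0.02,0,0,0],[0.03,0.015,0.04,0,0,0],[0.03,0.015,0.05,0,0,0],[0.03,0.015,0.055,0,0,0],[0.03,0.015,0.055,0,0,0]])

```text
clock: 7.55
tool_pos: [0.3663, 0.2747, 0.0522]
eef_rot: [0.744, 0.668, 0.0, 0.0]
contact_force: [0.2, -0.2, -0.2]
opening: 0.134
```

Run:
```python
from h import *
s=st(); p=snap('side','s5')
cv2.imwrite('pics/s5c.png',cv2.resize(p['img'][100:270,100:260],None,fx=4,fy=3.5))
```

```text
t 7.55 pos [0.3663 0.2747 0.0522] q [-0.7624  0.8453  0.0295  2.1984 -0.2219  0.1001 -0.6307] F [ 0.1902 -0.1855 -0.1631] open 0.13381154076675383
R [[ 0.1085  0.9941  0.0004]
 [ 0.9941 -0.1085  0.0002]
 [ 0.0003  0.0004 -1.    ]]
```

View pics/s5c.png

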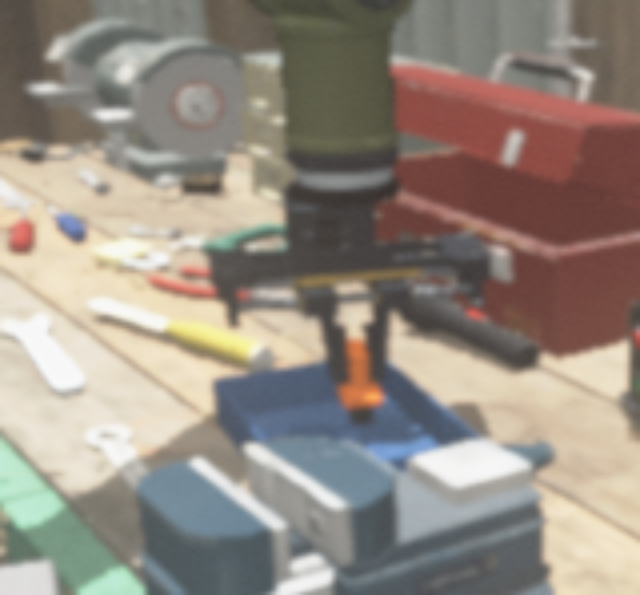

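Emit:
carry_out(commands=[[0,0,0.005,0,0,0],[0,0,0.01,0,0,0],[0,0,0.013,0,0,0],[0,0,0.015,0,0,0],[0,0,0.015,0,0,0]])

```text
clock: 8.1
tool_pos: [0.366, 0.2747, 0.0364]
eef_rot: [0.744, 0.668, -0.0, -0.0]
contact_force: [0.6, 0.7, -0.4]
opening: 0.135
```

Run:
```python
from h import *
s=st()
```

```text
t 8.1 pos [0.366  0.2747 0.0364] q [-0.7558  0.8793  0.0185  2.2004 -0.2257  0.0641 -0.6274] F [ 0.5607  0.7117 -0.4205] open 0.1345580718331497
R [[ 0.1084  0.9941 -0.0004]
 [ 0.9941 -0.1084 -0.0003]
 [-0.0003 -0.0004 -1.    ]]
```

Emit:
carry_out(commands=[[0,0,0.001,0,0,0],[0,0,0.002,0,0,0],[0,0,0.003,0,0,0],[0,0,0.003,0,0,0]])

```text
clock: 8.5
tool_pos: [0.3661, 0.2748, 0.035]
eef_rot: [0.744, 0.668, 0.001, -0.0]
contact_force: [-0.6, -0.7, 14.9]
opening: 0.13
```

Emit:
carry_out(commands=[[0,0,0,0,0,0],[0,0,0,0,0,0],[0,0,0,0,0,0],[0,0,0,0,0,0]], fingers=185)

```text
clock: 8.9
tool_pos: [0.3661, 0.2747, 0.0336]
eef_rot: [0.744, 0.668, -0.0, -0.0]
contact_force: [0.6, 0.2, 0.1]
opening: 0.275
```

Run:
```python
from h import *
s=st(); p=snap('wrist','w6')
```

```text
t 8.9 pos [0.3661 0.2747 0.0336] q [-0.7547  0.8854  0.0167  2.2005 -0.2276  0.0574 -0.6255] F [0.6066 0.1727 0.1426] open 0.27520931617163047
R [[ 0.1083  0.9941 -0.0001]
 [ 0.9941 -0.1083 -0.0001]
 [-0.0001 -0.0001 -1.    ]]
```

View pics/w6.png

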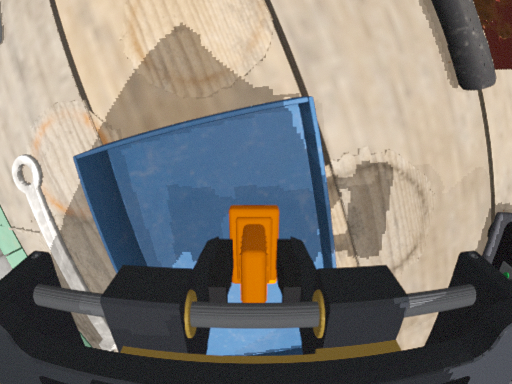

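The plug stands on the tray floor: 14.9 N on touching down, zero after release, and both pads are clear of the tab at (252,265). Lifting straight up.

Emit:
carry_out(commands=[[0,0,-0.02,0,0,0],[0,0,-0.05,0,0,0],[0,0,-0.1,0,0,0],[0,0,-0.15,0,0,0],[0,0,-0.2,0,0,0],[0,0,-0.25,0,0,0],[0,0,-0.25,0,0,0]])

```text
clock: 9.65
tool_pos: [0.369, 0.2766, 0.2893]
eef_rot: [0.745, 0.668, 0.006, -0.0]
contact_force: [0.5, 0.9, -0.2]
opening: 0.277
```

Run:
```python
from h import *
s=st(); p=snap('wrist','w7');p=snap('side','s7')
cv2.imwrite('pics/s7c.png',cv2.resize(p['img'][140:300,130:360],None,fx=3.4,fy=3.4))
```

```text
t 9.65 pos [0.369  0.2766 0.2893] q [-0.902   0.4068  0.2313  1.9953 -0.1357  0.7413 -0.6988] F [ 0.486   0.8718 -0.1722] open 0.2767476376846018
R [[ 0.1088  0.994   0.0092]
 [ 0.994  -0.1088  0.0084]
 [ 0.0093  0.0083 -0.9999]]
```

View pics/w7.png

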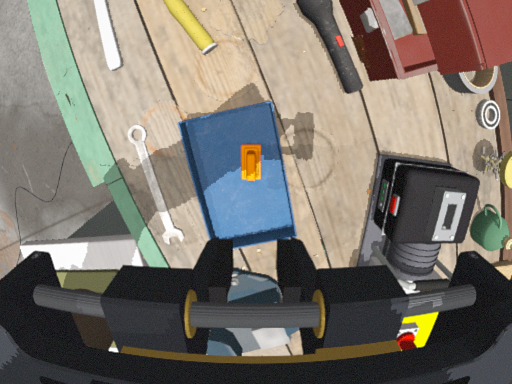

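View pics/s7c.png

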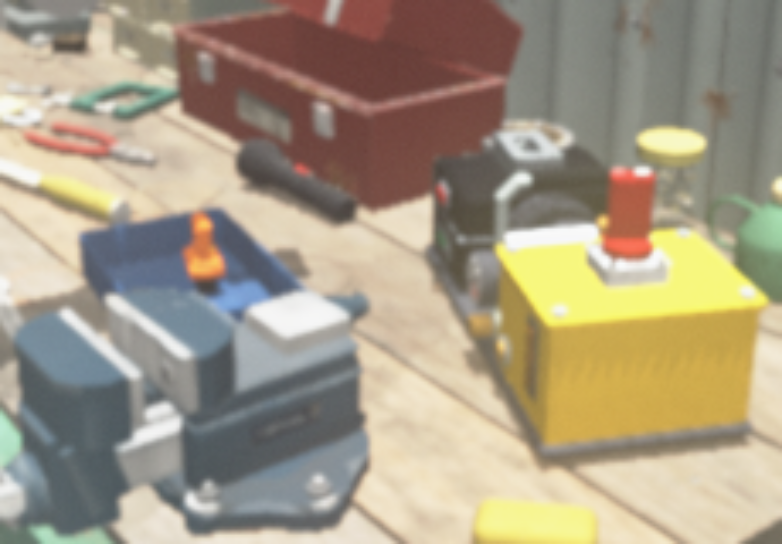

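```bash
cat > fk.py <<'E'
import numpy as np, itertools
from scipy.optimize import least_squares
from scipy.spatial.transform import Rotation as R
D=[([-1.1492,.6891,-.1946,1.5653,.1573,.9025,-.2151],[.2363,.5786,.2387],[[-.9257,.3782],[.3782,.9257],[0,0]]),
([-0.4796,0.6625,0.1673,1.5324,-0.1264,0.9569,-0.4509],[0.5967,0.1944,0.2693],[[.1758,.9844],[.9844,-.1758],[0.0008,0.0001]]),
([-0.4432,0.8585,0.1351,1.553,-0.1518,0.74,-0.4202],[0.6286,0.1963,0.1373],[[.1771,.9842],[.9842,-.1771],[0,0]]),
([-0.755,0.7221,0.0487,2.27,-0.2061,0.1605,-0.6229],[0.3461,0.2453,0.1037],[[.108,.9941],[.9941,-.108],[-.0049,-.0052]]),
([-0.7558,0.8793,0.0185,2.2004,-0.2257,0.0641,-0.6274],[0.366,0.2747,0.0364],[[.1084,.9941],[.9941,-.1084],[0,0]]),
([-0.902,0.4068,0.2313,1.9953,-0.1357,0.7413,-0.6988],[0.369,0.2766,0.2893],[[.1088,.994],[.994,-.1088],[.0093,.0083]])]
rz=lambda a:R.from_euler('z',a);ry=lambda a:R.from_euler('y',a)
def fk(q,s,L,c7):
    T=rz(s[0]*q[0]);p=np.array([0,0,L[0]])
    T=T*ry(q[1]);p=p+T.apply([L[4],0,L[1]]);T=T*rz(s[1]*q[2])*ry(q[3]);p=p+T.apply([L[5],0,L[2]])
    T=T*rz(s[2]*q[4])*ry(q[5]);p=p+T.apply([L[6],0,L[3]]);T=T*rz(s[3]*q[6]+c7);return p,T.as_matrix()
if __name__=='__main__':
  for s in itertools.product([1,-1],repeat=4):
    for c0 in [0,1.57,3.14,-1.57]:
      def res(v):
        o=[]
        for q,p,m in D:
            P,M=fk(q,s,v[:7],v[7]);o+=list(P-p)+list(.3*(M[:,:2]-np.array(m)).ravel())
        return o
      f=least_squares(res,[.35,.4,.35,.2,0,0,0,c0])
      if f.cost<5e-3: print(s,f.cost,f.x.round(4))
E
python3 fk.py
```

```text
(-1, -1, -1, -1) 0.004390821083093682 [-0.3293  0.4922  0.3447 -0.3637 -0.0594 -0.0055 -0.0899  1.5708]
(-1, -1, -1, -1) 0.0043908210830937485 [-0.3293  0.4922  0.3447 -0.3637 -0.0594 -0.0055 -0.0899  1.5708]
(-1, -1, -1, -1) 0.004390821083093768 [-0.3293  0.4922  0.3447 -0.3637 -0.0594 -0.0055 -0.0899  1.5708]
(-1, -1, -1, -1) 0.004390821083093669 [-0.3293  0.4922  0.3447 -0.3637 -0.0594 -0.0055 -0.0899  1.5708]
```

```bash
cat > fk2.py <<'E'
from fk import *
s=(-1,-1,-1,-1)
def fk2(q,v):
    T=rz(-q[0]);p=T.apply([v[8],v[9],v[0]])
    T=T*ry(q[1]);p=p+T.apply([v[4],v[10],v[1]]);T=T*rz(-q[2])*ry(q[3]);p=p+T.apply([v[5],v[11],v[2]])
    T=T*rz(-q[4])*ry(q[5]);p=p+T.apply([v[6],v[12],v[3]]);T=T*rz(-q[6]+v[7]);return p,T.as_matrix()
x0=np.array([.3,.4,.35,.25,0,0,0,np.pi/2,0,0,0,0,0])
def res(v):
    o=[]
    for q,p,m in D:
        P,M=fk2(q,v);o+=list(P-p)+list(.3*(M[:,:2]-np.array(m)).ravel())
    return np.r_[o,(v-x0)*.003]
f=least_squares(res,x0);V=f.x
if __name__=='__main__':
    print(f.cost,f.x.round(4));
    for q,p,m in D:
        P,M=fk2(q,V);print((P-p)*1e3,np.abs(M[:,:2]-np.array(m)).max())
E
python3 fk2.py
```

```text
1.7815506089238593e-07 [ 3.3610e-01  5.6330e-01  3.4490e-01  3.1510e-01 -0.0000e+00 -0.0000e+00
  1.0000e-04  1.5708e+00  1.0000e-04 -9.4000e-03 -9.4000e-03 -2.7200e-02
 -0.0000e+00]
[-0.00579125 -0.00581589  0.00865107] 7.56433647324737e-05
[0.03723625 0.03502847 0.01238119] 8.793525524881296e-05
[-2.07207485e-02  6.95724917e-05  5.33565181e-03] 0.0003138563466670565
[0.07760501 0.00440189 0.02029176] 5.404277763627636e-05
[-0.02581643 -0.04282978 -0.02342635] 0.0003945074862929588
[-0.05084547 -0.00341338 -0.02355811] 7.488091413275846e-05
```

```bash
cat > plan.py <<'E'
from fk2 import *
lo=np.array([-3.01,-.46,-1.47,.13,-1,.04,-2.66]);hi=np.array([3.01,2.08,1.51,2.56,4.14,2.09,2.66])
def ik(q,X,Rm):
    def e(q_):
        P,M=fk2(q_,V);return np.r_[(P-X)*10,R.from_matrix(M.T@Rm).as_rotvec()*3,.03*(q_-q)]
    f=least_squares(e,np.clip(q,lo+1e-3,hi-1e-3),bounds=(lo,hi));P,M=fk2(f.x,V)
    return f.x,np.linalg.norm(P-X),np.degrees(np.linalg.norm(R.from_matrix(M.T@Rm).as_rotvec()))
def down(a):
    a=np.radians(a);y=np.array([np.cos(a),np.sin(a),0]);z=np.array([0,0,-1.]);return np.c_[np.cross(y,z),y,z]
if __name__=='__main__':
  np.set_printoptions(precision=3,suppress=True)
  q0=np.array([-0.902,0.4068,0.2313,1.9953,-0.1357,0.7413,-0.6988])
  for dy in [-25]:
   for opt in [1,-1]:
    A=down(dy+90 if opt==1 else dy-90)
    q=q0
    # via
    for t in np.linspace(0,1,15):
        a0=-6; a1=dy+90 if opt==1 else dy-90
        q,ep,eo=ik(q,np.array([.369,.2766,.2893])*(1-t)+t*np.array([.589,-.021,.28]),down(a0+(a1-a0)*t))
    print('opt',opt,'hover',q,ep,eo)
    for z in [.2,.141,.2,.26]: q,ep,eo=ik(q,[.589,-.021,z],A)
    print('lift',q,ep,eo)
    for (x,z) in [(.45,.45),(.5,.6),(.6,.8),(.7,.6),(.6,.5)]:
     for yawf in [-25,0,30,60,-60]:
      qq=q.copy();bad=0
      d=np.radians(dy)
      for t in np.linspace(0,1,25):
        yb=opt # rotation about dips y by -90 deg: 
        Rd=R.from_euler('z',np.radians(dy+(yawf-dy)*t)) # dips yaw
        Rm=(Rd*R.from_euler('y',-np.pi/2*t)*R.from_euler('z',-d)).as_matrix()@A
        c=np.radians(yawf*0)
        qq,ep,eo=ik(qq,np.array([.589+(x-.589)*t,-.021,.26+(z-.26)*t]),Rm); bad=max(bad,eo+ep*500)
      print(x,z,yawf,'final',qq,'err',round(ep,4),round(eo,2),'worst',round(bad,1))
E
python3 plan.py
```

```text
opt 1 hover [ 0.036  0.591 -0.134  1.628  0.093  0.929  1.003] 3.523862202425194e-06 0.001217911177251448
lift [ 0.033  0.613 -0.129  1.654  0.096  0.881  1.   ] 5.441788006425795e-06 0.0014292264842679736
0.45 0.45 -25 final [-0.103  0.618 -1.215  2.56   1.479  2.09  -1.333] err 0.048 9.46 worst 33.5
0.45 0.45 0 final [ 1.237  0.231 -1.47   2.56   2.825  0.824 -1.177] err 0.0801 14.96 worst 55.0
0.45 0.45 30 final [ 1.407  0.901 -1.47   2.56   3.681  0.682 -1.015] err 0.0237 4.71 worst 17.1
0.45 0.45 60 final [ 1.349  1.097 -1.47   2.467  4.14   0.475 -1.27 ] err 0.0346 9.09 worst 26.4
0.45 0.45 -60 final [-1.433  1.238  1.51   2.392  1.334  0.308 -1.162] err 0.0 0.0 worst 0.4
0.5 0.6 -25 final [-0.929  0.109  0.296  2.505  1.997  1.3   -1.105] err 0.0 0.0 worst 0.0
0.5 0.6 0 final [ 0.993  0.071 -1.163  2.56   2.945  1.031 -1.404] err 0.0021 0.34 worst 1.4
0.5 0.6 30 final [ 1.535  0.455 -1.47   2.358  3.991  0.743 -1.735] err 0.0 0.0 worst 0.7
0.5 0.6 60 final [ 1.266  0.712 -1.47   1.53  -0.495  0.979  2.66 ] err 0.0644 25.28 worst 57.5
0.5 0.6 -60 final [-1.167  0.422  0.627  2.
[... 3321 characters left out ...]
119  0.221] err 0.0247 10.3 worst 22.7
0.7 0.6 60 final [ 1.015  0.915 -1.302  1.506 -0.879  0.726  0.26 ] err 0.0 0.0 worst 0.0
0.7 0.6 -60 final [-1.024  0.974  1.51   1.435  0.197  0.683 -2.66 ] err 0.0284 15.57 worst 29.8
0.6 0.5 -25 final [-1.239  0.803  1.51   2.007 -1.     0.04  -1.4  ] err 0.0571 23.85 worst 52.4
0.6 0.5 0 final [-1.51  -0.051  1.51   2.064 -1.     0.04  -0.511] err 0.0821 29.39 worst 70.4
0.6 0.5 30 final [ 1.258  0.858 -1.47   1.926 -1.     0.229  0.371] err 0.0446 17.93 worst 40.2
0.6 0.5 60 final [ 1.196  1.064 -1.446  1.874 -0.925  0.521  0.524] err 0.0 0.0 worst 7.2
0.6 0.5 -60 final [-1.137  1.104  1.51   2.05  -0.097  0.04  -2.66 ] err 0.0763 18.45 worst 56.6
```

Run:
```python
from h import *
s=st()
delta(s,[.553,-.004,.28],down(65))
```

```text
t 9.75 pos [0.3662 0.275  0.2845] q [-0.901   0.4138  0.2286  2.0022 -0.1365  0.7376 -0.6982] F [ 0.1657  0.0646 -0.8391] open 0.27437727216727853
R [[ 0.108   0.9942  0.0014]
 [ 0.9942 -0.108   0.0017]
 [ 0.0018  0.0012 -1.    ]]
shift [-0.2572  0.2159  0.0042] rot [  0.1268  -0.0483 -71.1983]
```

Emit:
carry_out(commands=[[-0.03,0.025,0,0,0,-8],[-0.06,0.05,0,0,0,-16],[-0.09,0.075,0,0,0,-24],[-0.12,0.1,0,0,0,-32],[-0.15,0.125,0,0,0,-40],[-0.18,0.15,0,0,0,-48],[-0.21,0.175,0,0,0,-56],[-0.24,0.2,0,0,0,-64],[-0.257,0.216,0.004,0,0,-71],[-0.257,0.216,0.004,0,0,-71],[-0.257,0.216,0.004,0,0,-71]], fingers=120)

```text
clock: 10.85
tool_pos: [0.5516, -0.004, 0.2775]
eef_rot: [0.219, 0.976, 0.0, -0.002]
contact_force: [0.1, 0.8, 0.4]
opening: 0.529
```

Run:
```python
from h import *
s=st(); p=snap('wrist','w8')
for l in ['dipstick','neck','dipstick_grip']:
    print(l,[(np.array(d['xyz']),round(d['p'],2)) for d in r.spot_point(p,l)[:3]])
uv=wproj(p,s,[.589,-.021,.15]);print(uv);u,v=uv.astype(int)
cv2.imwrite('pics/w8c.png',cv2.resize(p['img'][max(0,v-50):v+50,u-50:u+50],None,fx=6,fy=6,interpolation=cv2.INTER_CUBIC));print(u-50,v-50)
```

```text
t 10.85 pos [ 0.5516 -0.004   0.2775] q [ 0.0089  0.544  -0.1368  1.7384  0.0903  0.87    0.9614] F [0.1439 0.8045 0.4097] open 0.5290497373809558
R [[-0.9037  0.428  -0.0048]
 [ 0.428   0.9038  0.0011]
 [ 0.0048 -0.001  -1.    ]]
dipstick [(array([ 0.5877, -0.0216,  0.1169]), 0.7)]
neck [(array([ 0.5889, -0.0205,  0.1198]), 0.94)]
dipstick_grip [(array([ 0.5879, -0.0214,  0.1581]), 0.87)]
[255.0043 225.6398]
205 175
```

View pics/w8.png

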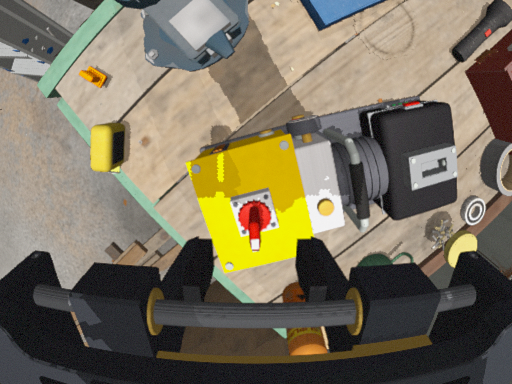

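View pics/w8c.png

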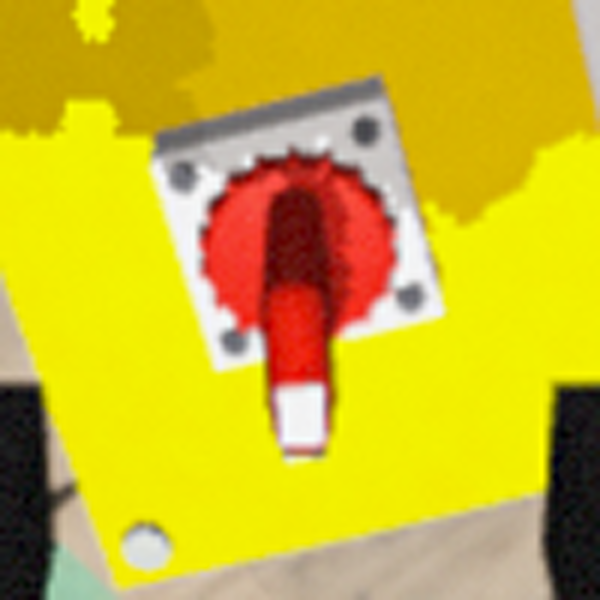

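Run:
```python
from h import *
s=st(); p=r.snapshot('wrist')
f=lambda u,v,z: wray(p,s,205+u/6,175+v/6,z)
c=[f(265,285,.178),f(330,285,.178),f(328,450,.178),f(274,450,.178)]
print(np.array(c),np.mean(c,0),np.linalg.norm(c[0]-c[1]),np.linalg.norm(c[0]-c[3]))
d=c[2]+c[3]-c[0]-c[1];print('dips x yaw',np.degrees(np.arctan2(d[1],d[0])))
b=[f(155,150,.12),f(380,92,.12),f(443,312,.12),f(218,370,.12)];print('neck',np.mean(b,0))
X=[.588,-.0215]
delta(s,[*X,.22],down(65));delta(s,[*X,.141],down(65))
```

```text
t 11.05 pos [ 0.5522 -0.0025  0.2793] q [ 0.0059  0.541  -0.1367  1.7376  0.0908  0.8704  0.9624] F [ 0.633   0.0442 -1.0829] open 0.5252895606242599
R [[-0.9055  0.4243 -0.0013]
 [ 0.4243  0.9055  0.0007]
 [ 0.0015  0.0001 -1.    ]]
[[ 0.5743 -0.018   0.178 ]
 [ 0.5785 -0.009   0.178 ]
 [ 0.6043 -0.0213  0.178 ]
 [ 0.6007 -0.029   0.178 ]] [ 0.5895 -0.0193  0.178 ] 0.00984059541559086 0.028611798311592582
dips x yaw -23.975196628557015
neck [ 0.5904 -0.0196  0.12  ]
shift [-0.0406 -0.0021  0.0593] rot [ 0.006  -0.0844 -0.1071]
shift [-0.0407 -0.0021  0.1383] rot [ 0.006  -0.0844 -0.1071]
```

Emit:
carry_out(commands=[[-0.02,0,0.02,0,0,-1],[-0.041,0,0.05,0,0,-1],[-0.041,0,0.08,0,0,-1],[-0.041,0,0.11,0,0,-1],[-0.041,0,0.13,0,0,-1],[-0.041,0,0.138,0,0,-1],[-0.041,0,0.138,0,0,-1]])

```text
clock: 11.8
tool_pos: [0.5895, -0.0209, 0.1411]
eef_rot: [0.209, 0.978, -0.0, -0.001]
contact_force: [1.3, 0.2, -0.6]
opening: 0.526
```

Run:
```python
from h import *
s=st(); p=snap('wrist','w9'); p=snap('side','s9')
cv2.imwrite('pics/s9c.png',cv2.resize(p['img'][120:270,240:390],None,fx=4,fy=4))
```

```text
t 11.8 pos [ 0.5895 -0.0209  0.1411] q [ 0.0232  0.7714 -0.1143  1.7623  0.1373  0.6173  0.9777] F [ 1.3271  0.2448 -0.6456] open 0.5262342729091415
R [[-0.9124  0.4094 -0.0017]
 [ 0.4094  0.9124  0.0002]
 [ 0.0016 -0.0006 -1.    ]]
```

View pics/w9.png

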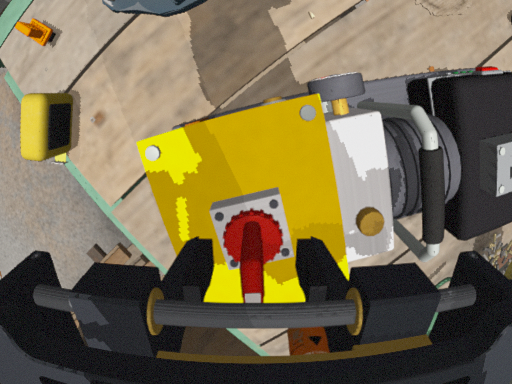

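View pics/s9c.png

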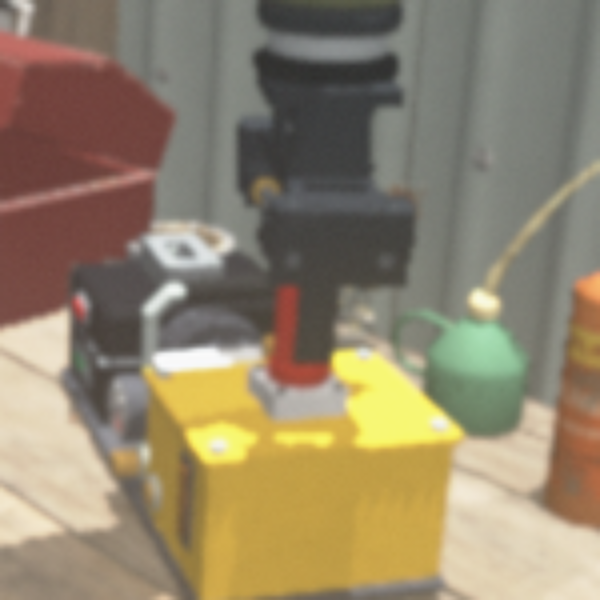

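Emit:
carry_out(commands=[[0,0,0,0,0,0],[0,0,0,0,0,0],[0,0,0,0,0,0],[0,0,0,0,0,0],[0,0,0,0,0,0],[0,0,0,0,0,0]], fingers=255, grip_force=50)

```text
clock: 12.5
tool_pos: [0.5901, -0.0216, 0.1419]
eef_rot: [0.21, 0.978, 0.0, 0.0]
contact_force: [-0.1, 0.0, 1.4]
opening: 0.107
```

Emit:
carry_out(commands=[[0,0,-0.01,0,0,0],[0,0,-0.02,0,0,0],[0,0,-0.03,0,0,0],[0,0,-0.04,0,0,0],[0,0,-0.055,0,0,0],[0,0,-0.07,0,0,0],[0,0,-0.085,0,0,0],[0,0,-0.1,0,0,0],[0,0,-0.12,0,0,0],[0,0,-0.14,0,0,0],[0,0,-0.15,0,0,0],[0,0,-0.15,0,0,0]])

```text
clock: 13.7
tool_pos: [0.591, -0.0216, 0.2935]
eef_rot: [0.21, 0.978, 0.0, 0.002]
contact_force: [-0.2, 0.9, -1.1]
opening: 0.109
```

```bash
python3 - <<'E'
from h import *
s=st(); p=snap('side','s10')
cv2.imwrite('pics/s10c.png',cv2.resize(p['img'][70:270,200:400],None,fx=3,fy=3))
E
cat > p2.py <<'E'
from h import *
import plan
from plan import ik
s=st();q=np.array(s['q']);P,M=plan.fk2(q,plan.V);print('model err',P-np.array(s['tool_pos']))
A=R.from_quat(s['eef_rot']).as_matrix();X0=np.array(s['tool_pos'])
dy=-24;d=np.radians(dy)
for yawf in [-24,-45,-60]:
  for X1 in [[.55,-.02,.6],[.6,-.02,.7],[.6,-.1,.6]]:
    qq=q;w=0;mj=0
    for t in np.linspace(0,1,25)[1:]:
      Rm=(R.from_euler('z',d+np.radians(yawf-dy)*t)*R.from_euler('y',-np.pi/2*t)*R.from_euler('z',-d)).as_matrix()@A
      qn,ep,eo=ik(qq,X0+(np.array(X1)-X0)*t,Rm);w=max(w,ep*500+eo);mj=max(mj,abs(qn-qq).max());qq=qn
    print(yawf,X1,qq,'worst',round(w,2),'maxstep',round(mj,2));
    print('  shift',A.T@(np.array(X1)-X0),'rot',np.degrees(R.from_matrix(A.T@Rm).as_rotvec()))
E
python3 p2.py
```

```text
t 13.7 pos [ 0.591  -0.0216  0.2935] q [ 0.0406  0.5787 -0.1401  1.6068  0.0936  0.9592  1.0175] F [-0.2238  0.8633 -1.0652] open 0.10867703915293891
R [[-0.9119  0.4103  0.0035]
 [ 0.4103  0.9119  0.0002]
 [-0.0031  0.0016 -1.    ]]
t 13.75 pos [ 0.5902 -0.0216  0.2921] q [ 0.0405  0.5801 -0.14    1.6085  0.0936  0.9586  1.0174] F [-0.1684  0.1625 -1.8331] open 0.10519235368686997
R [[-0.912   0.4103  0.001 ]
 [ 0.4103  0.912   0.0001]
 [-0.0009  0.0005 -1.    ]]
model err [-0.  0. -0.]
-24 [0.55, -0.02, 0.6] [-0.7371  0.1727  0.2236  2.4153  2.1162  1.2243 -1.1274] worst 0.02 maxstep 0.18
  shift [ 0.037  -0.0149 -0.3079] rot [ -0.3474 -89.9993  -0.0437]
-24 [0.6, -0.02, 0.7] [-0.5972  0.0767  0.1366  2.1076  2.0089  1.0172 -0.747 ] worst 0.01 maxstep 0.12
  shift [-0.0087  0.0057 -0.4078] rot [ -0.3474 -89.9993  -0.0437]
-24 [0.6, -0.1, 0.6] [-0.474   0.2198  0.3012  2.3516  2.4452  1.0673 -1.2689] worst 0.03 maxstep 0.23
  shift [-0.0414 -0.0673 -0.3078] rot [ -0.3474 -89.9993  -0.0437]
-45 [0.55, -0.02, 0.6] [-0.9628  0.3296  0.397   2.1881  1.6585  1.3517 -0.9491] worst 0.01 ma
[... 231 characters left out ...]
88.9711  16.4188]
-45 [0.6, -0.1, 0.6] [-0.8058  0.3636  0.5304  2.1634  1.8692  1.1489 -1.0227] worst 0.01 maxstep 0.15
  shift [-0.0414 -0.0673 -0.3078] rot [ 16.148  -88.9711  16.4188]
-60 [0.55, -0.02, 0.6] [-1.0208  0.4642  0.532   1.9868  1.4052  1.4125 -0.8126] worst 0.01 maxstep 0.13
  shift [ 0.037  -0.0149 -0.3079] rot [ 27.8795 -86.8805  28.1223]
-60 [0.6, -0.02, 0.7] [-0.8887  0.3913  0.4231  1.7047  1.4469  1.4706 -0.4937] worst 0.01 maxstep 0.11
  shift [-0.0087  0.0057 -0.4078] rot [ 27.8795 -86.8805  28.1223]
-60 [0.6, -0.1, 0.6] [-0.8948  0.5043  0.6671  1.9689  1.5344  1.1927 -0.84  ] worst 0.01 maxstep 0.13
  shift [-0.0414 -0.0673 -0.3078] rot [ 27.8795 -86.8805  28.1223]
```

View pics/s10c.png

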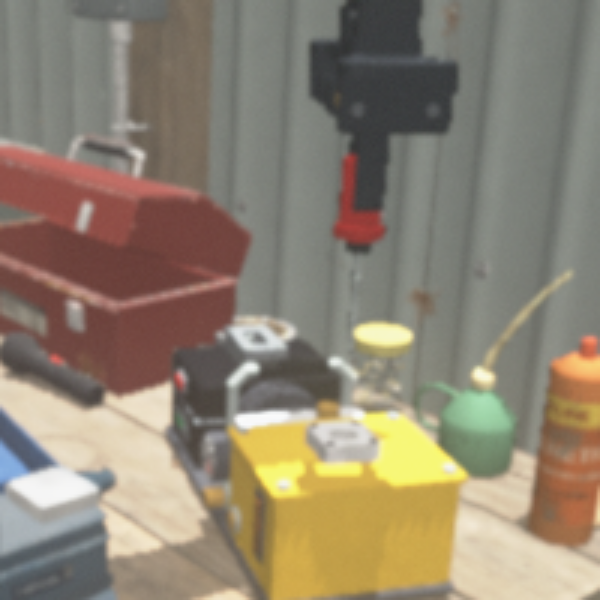

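The dipstick is clear: the rod hangs free above the empty neck at side crop (355,300). Next is the turn, half of it first.

Emit:
carry_out(commands=[[0,0,-0.03,1,-3,1],[0,0,-0.05,2,-7,2],[0,0,-0.07,3.5,-11,3.5],[0,0,-0.09,5,-15,5],[-0.002,0,-0.11,6,-19,6],[-0.002,0,-0.13,7.5,-23,7.5],[-0.002,0.001,-0.15,9,-27,9],[-0.003,0.002,-0.17,10,-31,10],[-0.004,0.003,-0.19,11.5,-35,11.5],[-0.005,0.003,-0.2,13,-39,13],[-0.005,0.003,-0.204,14,-43.4,14],[-0.005,0.003,-0.204,14,-43.4,14]])

```text
clock: 14.95
tool_pos: [0.5948, -0.0185, 0.4931]
eef_rot: [0.305, 0.871, -0.194, 0.333]
contact_force: [-0.3, 0.9, -1.4]
opening: 0.111
```

```bash
cat > p3.py <<'E'
from h import *
import plan
s=st();q=np.array(s['q']);A=R.from_quat(s['eef_rot']).as_matrix();X0=np.array(s['tool_pos'])
for yawf in (-60,-45):
  c=np.radians(yawf);h=np.array([np.cos(c),np.sin(c),0]);z=h;x=np.array([0,0,-1.]);Rf=np.c_[x,np.cross(z,x),z]
  for X1 in [[.6,-.02,.7],[.55,-.02,.6]]:
    rv=R.from_matrix(A.T@Rf).as_rotvec();qq=q;w=mj=0
    for t in np.linspace(0,1,13)[1:]:
      qn,ep,eo=plan.ik(qq,X0+(np.array(X1)-X0)*t,A@R.from_rotvec(rv*t).as_matrix());w=max(w,ep*500+eo);mj=max(mj,abs(qn-qq).max());qq=qn
    print(yawf,'shift',A.T@(np.array(X1)-X0),'rot',np.degrees(rv),qq,w,mj)
E
python3 p3.py
```

```text
t 14.95 pos [ 0.5948 -0.0185  0.4931] q [-0.594   0.3018  0.2161  1.774   0.8552  0.9855  0.039 ] F [-0.2715  0.8509 -1.427 ] open 0.11051645215328935
R [[-0.5916  0.6605  0.4623]
 [ 0.4023  0.7388 -0.5407]
 [-0.6987 -0.1339 -0.7028]]
-60 shift [-0.1482 -0.0254 -0.1421] rot [ 14.1927 -43.4912  14.3719] [-0.8728  0.3885  0.398   1.703   1.4511  1.4819 -0.4893] 0.002544797815549215 0.06701176523467141
-60 shift [-0.0488 -0.045  -0.095 ] rot [ 14.1927 -43.4912  14.3719] [-0.925   0.4409  0.3794  1.9816  1.422   1.4925 -0.8136] 0.003836336067406334 0.09576131283973022
-45 shift [-0.1482 -0.0254 -0.1421] rot [ -0.0025 -44.8722   8.5489] [-0.8363  0.2463  0.3092  1.9019  1.6449  1.3212 -0.5847] 0.0031013458354567664 0.07386090200805884
-45 shift [-0.0488 -0.045  -0.095 ] rot [ -0.0025 -44.8722   8.5489] [-0.8864  0.3196  0.2889  2.184   1.6566  1.3949 -0.9357] 0.0046166680425919005 0.0982897539672288
```

Emit:
carry_out(commands=[[-0.015,-0.002,-0.015,1.4,-4.3,1.4],[-0.03,-0.005,-0.03,2.8,-8.7,2.9],[-0.045,-0.007,-0.043,4.3,-13,4.3],[-0.06,-0.01,-0.057,5.7,-17.4,5.7],[-0.074,-0.012,-0.071,7.1,-21.7,7.2],[-0.089,-0.015,-0.085,8.5,-26,8.6],[-0.104,-0.018,-0.1,10,-30.5,10],[-0.12,-0.02,-0.114,11.4,-34.8,11.5],[-0.134,-0.023,-0.128,12.8,-39.2,12.9],[-0.148,-0.025,-0.142,14.2,-43.5,14.4],[-0.148,-0.025,-0.142,14.2,-43.5,14.4],[-0.148,-0.025,-0.142,14.2,-43.5,14.4]])

```text
clock: 16.15
tool_pos: [0.6003, -0.023, 0.7009]
eef_rot: [0.357, 0.611, -0.354, 0.611]
contact_force: [-1.0, -1.1, -1.0]
opening: 0.112
```

Emit:
carry_out(commands=[[0,0,0,0,0,0],[0,0,0,0,0,0],[0,0,0,0,0,0],[0,0,0,0,0,0]])

```text
clock: 16.55
tool_pos: [0.6001, -0.0227, 0.7022]
eef_rot: [0.357, 0.61, -0.354, 0.613]
contact_force: [-0.5, 0.4, -1.4]
opening: 0.104
```

Run:
```python
from h import *
s=st(); print(s['qd']); w=snap('wrist','w11');p=snap('side','s11');t=snap('top','t11')
cv2.imwrite('pics/s11c.png',cv2.resize(p['img'][0:200,200:460],None,fx=3,fy=3))
for l in ['dipstick','dipstick_tip','dipstick_grip','plug','tray','tape_measure','torch']:
  for n,c in (('side',p),('top',t)):
    print(n,l,[(np.array(d['xyz']),round(d['p'],2)) for d in r.spot_point(c,l)[:2]])
```

```text
t 16.55 pos [ 0.6001 -0.0227  0.7022] q [-0.8898  0.3981  0.4009  1.7191  1.4399  1.4954 -0.5181] F [-0.4828  0.4095 -1.3944] open 0.1043166679242131
R [[ 0.005   0.8686  0.4955]
 [ 0.0019  0.4955 -0.8686]
 [-1.      0.0053  0.0009]]
[-0.0023  0.0021 -0.     -0.0005  0.0019  0.0016 -0.0006]
side dipstick [(array([0.6299, 0.1988, 0.1218]), 0.71)]
top dipstick [(array([ 0.4403, -0.1858,  0.0006]), 0.15)]
side dipstick_tip []
top dipstick_tip [(array([ 0.6609, -0.1113,  0.6983]), 0.69)]
side dipstick_grip []
top dipstick_grip [(array([ 0.5974, -0.0065,  0.701 ]), 0.65)]
side plug [(array([0.3634, 0.2771, 0.0031]), 0.64), (array([ 0.3303, -0.161 , -0.001 ]), 0.64)]
top plug [(array([0.3634, 0.2762, 0.0059]), 0.57), (array([ 0.3299, -0.1592, -0.0012]), 0.53)]
side tray [(array([ 0.3489,  0.2565, -0.001 ]), 0.58)]
top tray [(array([0.3455, 0.2545, 0.0025]), 0.83)]
side tape_measure [(array([ 0.4443, -0.1883,  0.0001]), 0.92)]
top tape_measure [(array([ 0.4401, -0.1881,  0.0018]), 0.82)]
side torch [(array([ 0.4947,  0.4338, -0.0004]), 0.59)]
top torch []
```

View pics/s11c.png

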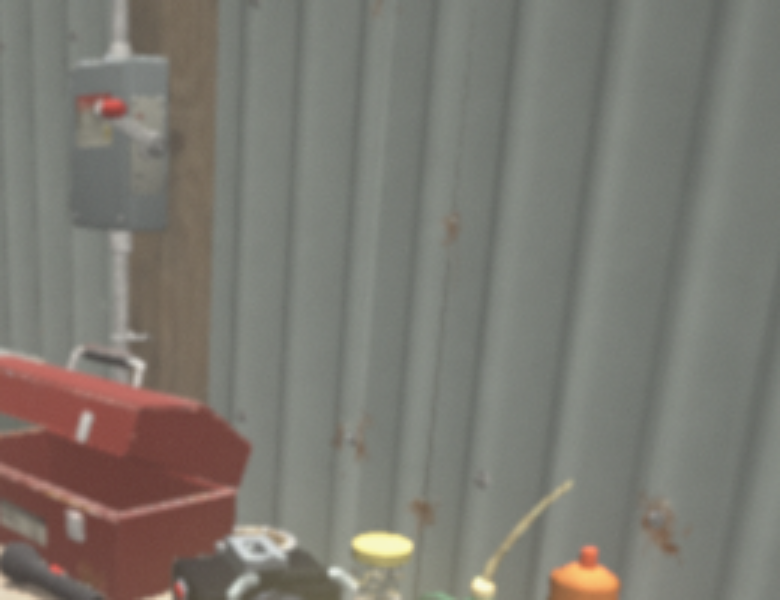

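View pics/t11.png

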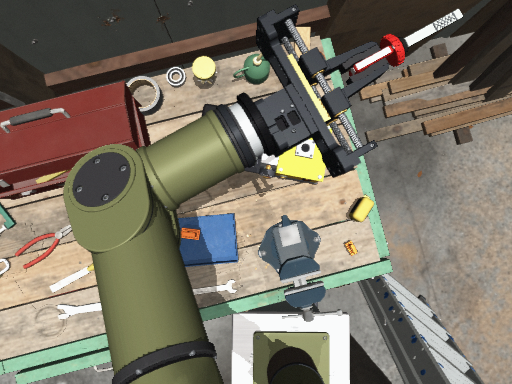

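View pics/w11.png

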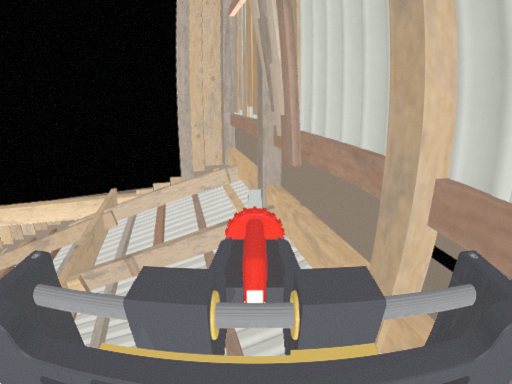

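Top view: the graduated rod at (430,30) and the white paddle stripe at (367,60) both face up. The tip is at z≈0.70, level with the grip, and the plug is in the tray at (190,233). Handing in.

Run:
```python
from h import *
print(r.finish_job())
s=st()
```

```text
the job is handed in; nothing more can be done
None
the job is handed in; nothing more can be done
```

The job is handed in at about 16.7 s of the 54 s allowed; the hand-in reports no verdict.

- **Plug:** I pulled the larger orange plug straight up out of the pump's socket and stood it on the floor of the blue tray, touching down at about 15 N before letting go. It stands upright about 2 cm from the tray's centre.
- **Dipstick:** I drew it straight out of the neck and turned it, and the gripper still holds it at about 0.70 m with 50 N of grip force set. In the last checks the tool was level to within about 0.5°, and the tip was found at z ≈ 0.698 m. In the top view the white stripe and the rod's marks face up, and the joint speeds were near zero.
- **Other things:** The tray, tape measure and torch were found where they began, within measuring error. The torch was seen only in the side view, because the arm hid it from the top camera.
- **Checks that failed or disagreed:** The side camera no longer had the dipstick in view at the end. There and in the top view, the network's "dipstick" detections landed on other things (the empty socket and, faintly, the tape measure). The final pose therefore rests on the top view and the arm's own measured pose.

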